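# Unstack the glass samples into their trays

### The arm

A 6-joint arm with a two-finger parallel gripper is mounted at the origin on the work surface. World frame = base frame: x ahead of the robot, y to its left, z up, the work surface at z = 0. Lengths are in m, angles in rad, forces in N, time in s.
With the tool pointing down it reaches from about 0.375 to 0.75 m from the base axis. Payload 9 kg.
Tool frame: the origin (TCP) lies midway between the tips of the shut fingers; the grasp point (between the pads) lies robot.grip_depth behind it (robot.grip_depth is the distance from the TCP to the grasp point, in m); z points along the fingers, y is the line along which they close (so a half turn about z gives the same grasp; the last joint's range is limited). The gripper opens to 85 mm and grips with 20 to 120 N. Pads are 22 mm wide; open, the fingers measure 114 mm over their backs; the gripper's body (76 mm by 85 mm) begins 54 mm behind the grasp point. The pads swing forward as they close: fully open they stand 13 mm farther back than shut.
Start: joints at [-1.41, 0.104, 0.097, 1.564, 0, 1.353], TCP at [0.222, -0.557, 0.231] pointing down, gripper open.
Joint ranges: [-2.99, 2.99], [-0.84, 1.86], [-1.1, 1.16], [-1.84, 2.11], [-1.51, 1.56], [-3.14, 3.14]. Speed limits (rad/s): [2.22, 2.22, 2.57, 3.14, 3.14, 3.14].

### API

Orientations are given as a unit quaternion [w, x, y, z].
In Python, from bench import get_obs, snapshot, job, nets, robot gives the robot as it stands. The module is installed in compiled form; this text tells all that it offers.
- The arm moves only by the shell command python3 -m creep 'ROWS' [FORCE]. ROWS is JSON, a list of rows, each a list of 7 numbers: the opening, from 0 (shut) to 1 (fully open), then the shift along the world's x, y, z in units of 60 mm (1.0 is 60 mm), then the turn, a rotation vector about the world's x, y, z in units of 6 degrees (1.0 is 6 degrees). A call has 1 to 8 rows; each row shifts and turns the commanded pose from where the row before left it; what a row does not reach is not made up. A row lasts 1/8 s, in which the tool goes at most 62.5 mm and 10.7 degrees, less where a joint would pass 70% of its speed; a pose out of reach is approached as far as the arm can. A call is refused whole if a number of a shift passes 1 or a number of a turn 1, either way. A call with a gripper value outside its range is refused whole. The fingers move at their own pace and stop on an object; FORCE is the grip in N (left out, the last holds). Time passes only in rows, so rows that do not move let the fingers close. It gives the time, the measured TCP pose, the force, the opening and the grip force at its end, in the units of the state.
- get_obs(): the state, without advancing time (a new reading comes with each control period).
- snapshot(name): name is "scene" or "top" or "wrist"; returns a dict with "color" (400x640x3 uint8, red, green, blue), "range_z" (400x640 float32, m along the optical axis (not along the pixel's ray), 0 where there is no reading), "camera_matrix" (3x3 intrinsics, pixels), "k1" (the pictures are not rectified: a ray, as slopes to the right and down, at radius r is drawn at 1 + k1 r^2 times it, then the intrinsics apply), "camera_from_world" (4x4, takes a point from world to camera coordinates). Camera axes: x right, y down, z forward; pixel columns grow to the right and rows downward; lengths in m; the calibration is good to about 2 mm. A picture is of the moment at which its call begins.
- job.hand_in(): hands the job in; it is judged then, once.
Trained networks look in the newest picture that a camera, given by its name, has taken for a name from the list of things; names that differ only in an ending like _2 or _b are one class to them, and where a whole thing is asked for, a point or a joint stands for the part that bears it (a point fixed in the world has none). Each returns a list of dicts, best first, with "confidence" (0 to 1); they miss things now and then, are a little off and sometimes report something else, mostly with a low value. They report only what shows in the picture. A call takes as long as a camera call.
- nets.silhouettes(camera, name): "mask" (400x640 bool, what is visible of it) and "uv" ([column, row] in pixels, amid what is visible of it).
The state is a dict: "t": time; "joint_pos": joint angles; "qd": joint speeds; "joint_efforts": joint torques, N m; "tool_pos": TCP position; "ee_rot": TCP orientation; "contact_force": force on the tool from outside, world axes, zero at the start; "wrist_torque": the same for the moment, N m; "grip_width": opening from 0.0 (shut) to 1.0 (fully open); "grasp_force": force on a finger pad.
Only numpy, scipy, OpenCV 4.12 (cv2) and the standard library are available. Lean on these libraries where they do the work, as an engineer would, in place of code of your own. Each camera call takes 0.05 s, during which the arm holds its last target. There are 200 camera calls.

### The job

Take the stack of four glass samples apart from the top and lay each one flat inside the wooden tray made to its shape and size: the disc in the round recess, the block in the square tray, the short double-glazing unit in the shorter oblong tray and the long one in the longer. It is glass, so set every piece down before letting go and never drop one; leave the two hammers where they lie.

Things in the scene. Friction and masses are not known exactly. Their poses are not given: they have to be found in the camera images.
- disc: Sight-glass disc, solid clear glass, 34 mm diameter, 24 mm thick, about 55 g; the top (fourth) layer of the stack. Origin: centre of its underside; z up.
- block: Square block of laminated glass with milky layers, 48 x 48 mm, 24 mm thick, about 135 g; third layer of the stack. Its x and y axes run along its sides. Origin: centre of its underside; z up.
- short_unit: Short double-glazing sample (two green-tinted panes with a dark metal spacer all round the edge), 54 mm along its x, 94 mm along its y, 24 mm thick, about 130 g; second layer of the stack. Origin: centre of its underside; z up.
- long_unit: Long double-glazing sample, same make, 60 mm along its x, 140 mm along its y, 24 mm thick, about 200 g; the bottom layer of the stack, lying on the bench. Each layer of the stack lies loosely on the one below, turned by up to 0.25 rad and off centre by up to 10 mm along its length and 4 mm across. Origin: centre of its underside; z up.
- tray_round: Wooden tray for the disc: 78 x 78 mm outside, with a round recess of 54 mm diameter. Fixed. Recess floor 3 mm above the bench, wood around it 9 mm above the bench. Origin: centre of its underside (on the bench); z up.
- tray_square: Wooden tray for the block: recess 68 x 68 mm, 82 x 82 mm outside, sides along its x and y. Fixed. Floor top 3 mm above the bench, rim 7 mm wide with its top 9 mm above the bench. Origin: centre of its underside (on the bench); z up.
- tray_short: Wooden tray for the short unit: recess 74 mm along its x, 114 mm along its y; 88 x 128 mm outside. Fixed. Floor top 3 mm above the bench, rim 7 mm wide with its top 9 mm above the bench. Origin: centre of its underside (on the bench); z up.
- tray_long: Wooden tray for the long unit: recess 80 mm along its x, 160 mm along its y; 94 x 174 mm outside. Fixed. Floor top 3 mm above the bench, rim 7 mm wide with its top 9 mm above the bench. Origin: centre of its underside (on the bench); z up.
- hammer: Bystander: loose hammer, 280 mm, red handle and steel head, lying across the far edge of the work. Origin at bench level under the middle of it; its x runs along the handle towards the head. The head reaches 48 mm to one side of the handle and 40 mm to the other, 26 mm high.
- rescue_hammer: Bystander: loose small red plastic rescue hammer, about 160 mm long, 18 mm high, lying flat along x in the middle of the work. Origin at bench level near the middle of its handle; its x runs along the handle to the head.

How it is judged:
By the outcome, as a careful person would: the job done as asked, in the order asked, and still so for the second after the job is handed in, with the robot touching nothing.
It also fails if it takes over 112 s, if anything falls off the work surface, if the arm or the gripper's body presses on something with over 40 N, if the wrist force passes 120 N, or if a joint passes its speed limit or range.

## Working session

There is one attempt and no reset: what is moved stays moved. The work goes in short steps, Python scripts to look and compute and a shell command to move; the robot and the scene stay as the last step left them, time stands still between calls to the robot, and variables do not carry over. Pictures are saved under pics/ and viewed, at most 14 in all, crops included, and the job is handed in when it is done.

```bash
mkdir -p pics; cat > h.py <<'E'
import numpy as np, cv2
from bench import get_obs, snapshot, job, nets, robot
def cam(n):
    s=snapshot(n); return s
def ray(s,uv):
    K=np.array(s["camera_matrix"]); d=np.array([s["k1"],0,0,0,0],float)
    uv=np.atleast_2d(np.asarray(uv,float))
    xd=(uv-[K[0,2],K[1,2]])/[K[0,0],K[1,1]]
    x=xd.copy()
    for _ in range(20): x=xd/(1+s["k1"]*(x**2).sum(1,keepdims=True))
    return x
def at_z(s,uv,z):
    x=ray(s,uv); T=np.linalg.inv(s["camera_from_world"])
    d=np.c_[x,np.ones(len(x))]@T[:3,:3].T; o=T[:3,3]
    return o+d*((z-o[2])/d[:,2])[:,None]
def by_depth(s,uv):
    uv=np.atleast_2d(uv).astype(int); x=ray(s,uv); r=s["range_z"][uv[:,1],uv[:,0]]
    T=np.linalg.inv(s["camera_from_world"])
    return (np.c_[x,np.ones(len(x))]*r[:,None])@T[:3,:3].T+T[:3,3]
def save(s,f,crop=None,k=1):
    im=s["color"][:,:,::-1]
    if crop: c=crop; im=im[c[1]:c[3],c[0]:c[2]]
    cv2.imwrite("pics/"+f,cv2.resize(im,None,fx=k,fy=k,interpolation=cv2.INTER_CUBIC))
def rect(s,mask,z):
    c=max(cv2.findContours(mask.astype(np.uint8),0,1)[0],key=cv2.contourArea)[:,0]
    p=at_z(s,c,z)[:,:2]
    r=cv2.minAreaRect((p*1000).astype(np.float32)); b=cv2.boxPoints(r)
    e=b[1]-b[0]; f=b[2]-b[1]; 
    l=e if np.hypot(*e)>np.hypot(*f) else f
    return np.round(r[0],1),np.round(sorted(r[1]),1),round(float(np.degrees(np.arctan2(l[1],l[0])))%180,1)
E
python3 - <<'E'
from h import *
s=cam("top"); save(s,"top1.png")
print(robot.grip_depth,{k:v for k,v in get_obs().items()})
T=np.linalg.inv(s["camera_from_world"]);print(T.round(3),s["k1"],s["camera_matrix"])
Z=dict(disc=.096,block=.072,short_unit=.048,long_unit=.024,tray_round=.009,tray_square=.009,tray_short=.009,tray_long=.009,hammer=.015,rescue_hammer=.015)
for n,z in Z.items():
    for d in nets.silhouettes("top",n)[:2]:
        m=d["mask"]; q=by_depth(s,np.argwhere(m)[:,::-1])
        print(n,round(d["confidence"],2),np.round(d["uv"]),m.sum(),*rect(s,m,z),"zmed",np.median(q[:,2]).round(3))
s=cam("scene"); save(s,"scene1.png")
E
```

```text
0.0187 {'t': 0.05, 'joint_pos': array([-1.40971901e+00,  1.04677478e-01,  9.64890956e-02,  1.56391055e+00,
       -1.69958781e-05,  1.35309541e+00]), 'qd': array([-1.71034700e-03, -1.13547589e-03,  1.71338888e-03, -7.76462895e-04,
        3.42309796e-05, -4.21338952e-05]), 'joint_efforts': array([ 6.00600906e-03, -5.58732963e+01,  5.05199897e+01,  1.36323823e-02,
       -3.86785841e-04,  2.18361009e-05]), 'tool_pos': array([ 0.22182072, -0.55713615,  0.23054602]), 'ee_rot': array([-6.51281983e-04,  9.82119213e-01,  1.88258936e-01,  9.94255153e-06]), 'contact_force': array([-1.05160889, -1.10906518,  0.31596949]), 'wrist_torque': array([-0.01311511,  0.01444805,  0.01455715]), 'grasp_force': 0.0, 'grip_width': 1.0010200421002962}
[[-0.013 -0.988  0.153  0.453]
 [-1.     0.014  0.004  0.008]
 [-0.006 -0.153 -0.988  1.077]
 [ 0.     0.     0.     1.   ]] -0.10416757660612977 [[400.1474249    0.         314.30977292]
 [  0.         400.1474249  199.97915198]
 [  0.           0.           1.        ]]
disc 0.67 [194. 257.] 216 [461.  308.7] [37.  37.7] 91.2 zmed 0.096
block 0.7 [202. 265.] 175 [450.8 295.5] [32.  51.1] 146.4 zmed 0.072
block 0.48 [319. 192.] 446 [632.3  -1.4] [ 38.7 140. ] 179.2 zmed 0.018
short_unit 0.87 [190. 253.] 443 [463.6 315.5] [ 57.9 101.5] 67.8 zmed 0.049
long_unit 0.66 [218. 266.] 349 [449.4 261.9] [35.7 62.7] 178.0 zmed 0.025
tray_round 0.78 [260. 198.] 831 [632.9 156. ] [77.6 81.9] 78.5 zmed 0.008
tray_square 0.72 [439. 248.] 982 [ 485.3 -309.7] [84.6 87.8] 69.7 zmed 0.006
tray_short 0.75 [320. 256.] 1573 [466.9   8.7] [ 87. 125.] 89.2 zmed 0.005
tray_long 0.9 [383. 195.] 2141 [ 623.8 -178.9] [ 95.9 175.1] 110.6 zmed 0.005
hammer 0.74 [309. 142.] 1005 [773.1   3.3] [ 85.9 277.3] 88.9 zmed 0.025
rescue_hammer 0.92 [321. 192.] 390 [642.5  -3.3] [ 43.6 147.9] 179.2 zmed 0.018
rescue_hammer 0.5 [316. 256.] 1524 [469.5   9.8] [ 86.6 126.6] 89.2 zmed 0.005
```

View pics/top1.png

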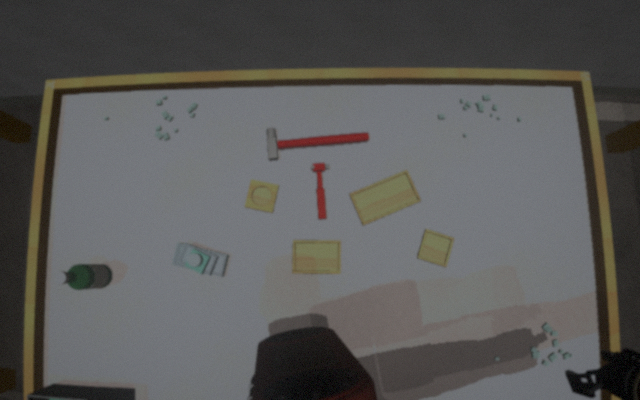

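View pics/scene1.png

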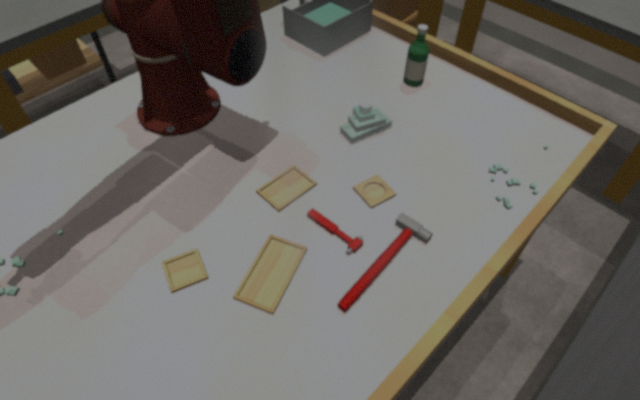

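The top view shows the stack at about px (200,258), with the trays clear and the hammers at (317,140) and (320,190). The scene view agrees. Next I'll move above the stack to use the wrist camera.

```bash
python3 -m creep '[[1,0.5,0.8,0.15,0,0,1],[1,0.5,0.8,0.15,0,0,1],[1,0.5,0.8,0.15,0,0,1],[1,0.5,0.8,0.15,0,0,1],[1,0.5,0.8,0.15,0,0,1],[1,0.5,0.8,0.15,0,0,1],[1,0.5,0.8,0.15,0,0,1],[1,0.5,0.8,0.15,0,0,1]]' 40
python3 -m creep '[[1,0,0.95,0,0,0,0.5],[1,0,0.95,0,0,0,0.5],[1,0,0.95,0,0,0,0.5],[1,0,0.95,0,0,0,0],[1,0,0.95,0,0,0,0],[1,0,0.95,0,0,0,0],[1,0,0.95,0,0,0,0],[1,0,0.95,0,0,0,0]]'
python3 -m creep '[[1,0,0,0,0,0,0],[1,0,0,0,0,0,0]]'
python3 - <<'E'
from h import *
s=cam("wrist"); save(s,"w1.png")
T=np.linalg.inv(s["camera_from_world"]);print(T.round(3))
Z=dict(disc=.096,block=.072,short_unit=.048,long_unit=.024)
for n,z in Z.items():
    for d in nets.silhouettes("wrist",n)[:2]:
        m=d["mask"]; q=by_depth(s,np.argwhere(m)[:,::-1])
        print(n,round(d["confidence"],2),np.round(d["uv"]),m.sum(),*rect(s,m,z),"zmed",np.median(q[:,2]).round(3))
E
```

```text
t: 1.6
tool_pos: [0.4626, -0.1718, 0.3039]
ee_rot: [0.0, 0.82, 0.573, 0.0]
contact_force: [-0.3, 0.2, 0.2]
grip_width: 1.003
grasp_force: 0.0
t: 2.6
tool_pos: [0.4616, 0.2845, 0.3036]
ee_rot: [0.0, 0.773, 0.634, 0.0]
contact_force: [1.0, -1.5, -0.5]
grip_width: 1.006
grasp_force: 0.0
t: 2.85
tool_pos: [0.4618, 0.2824, 0.3033]
ee_rot: [0.0, 0.773, 0.634, -0.0]
contact_force: [-0.1, -0.4, 0.2]
grip_width: 1.001
grasp_force: 0.0
[[ 0.981 -0.184 -0.061  0.478]
 [-0.194 -0.931 -0.308  0.363]
 [-0.     0.314 -0.95   0.446]
 [ 0.     0.     0.     1.   ]]
disc 0.68 [314. 154.] 648 [463.9 314.1] [32.4 33.3] 78.8 zmed 0.096
block 0.88 [302. 140.] 844 [460.7 313.8] [49.3 49.7] 64.3 zmed 0.072
short_unit 0.63 [319. 122.] 1362 [476.2 344.9] [41.9 54.2] 156.9 zmed 0.048
long_unit 0.55 [312. 104.] 1470 [473.6 355.6] [60.4 69.3] 75.5 zmed 0.024
```

View pics/w1.png

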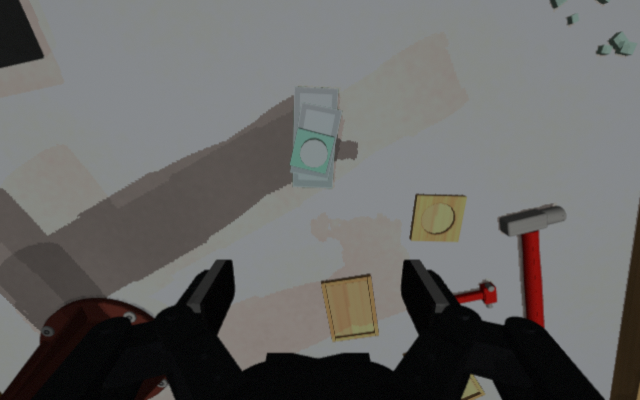

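The wrist view shows the stack at px (315,150), with the disc at (314,154). The heights and sizes match the spec. I'll move in closer, centred on the disc.

```bash
python3 -m creep '[[1,0,0.26,-0.6,0,0,0],[1,0,0.26,-0.6,0,0,0],[1,0,0,-0.6,0,0,0],[1,0,0,-0.5,0,0,0],[1,0,0,0,0,0,0],[1,0,0,0,0,0,0]]'
cat >> h.py <<'E'
def look(camn,Z,f=None,crop=None,k=1):
    s=cam(camn)
    if f: save(s,f,crop,k)
    for n,z in Z.items():
        for d in nets.silhouettes(camn,n)[:1]:
            m=d["mask"]; q=by_depth(s,np.argwhere(m)[:,::-1]); q=q[abs(q[:,2]-z)<.006]
            c=np.zeros(3)
            if len(q)>20: r=cv2.minAreaRect((q[:,:2]*1000).astype(np.float32)); 
            else: r=None
            print(n,round(d["confidence"],2),np.round(d["uv"]),m.sum(),*rect(s,m,z),"| depth z %.4f"%np.median(q[:,2]),"xy",(np.median(q[:,:2],0)*1000).round(1),r and np.round(r[0]+r[1],1))
    return s
E
python3 - <<'E'
from h import *
look("wrist",dict(disc=.096,block=.072,short_unit=.048,long_unit=.024),"w2.png")
print(get_obs()["tool_pos"])
E
```

```text
t: 3.85
tool_pos: [0.4626, 0.3135, 0.1669]
ee_rot: [0.0, 0.774, 0.634, 0.001]
contact_force: [0.3, 0.3, 0.8]
grip_width: 1.003
grasp_force: 0.0
disc 0.64 [318. 217.] 1541 [464.  316.6] [32.3 37.4] 78.7 | depth z 0.0959 xy [463.9 314.7] [463.5 313.9  32.4  32.4]
block 0.81 [307. 193.] 1597 [461.7 315.3] [47.8 53. ] 65.0 | depth z 0.0719 xy [455.5 324.5] [460.7 312.9  48.4  47.9]
short_unit 0.71 [324. 159.] 2355 [477.6 348.2] [38.5 53.8] 157.9 | depth z 0.0479 xy [477.6 349. ] [466.5 320.5  94.3  54. ]
[0.46249338 0.31386749 0.16650644]
```

View pics/w2.png

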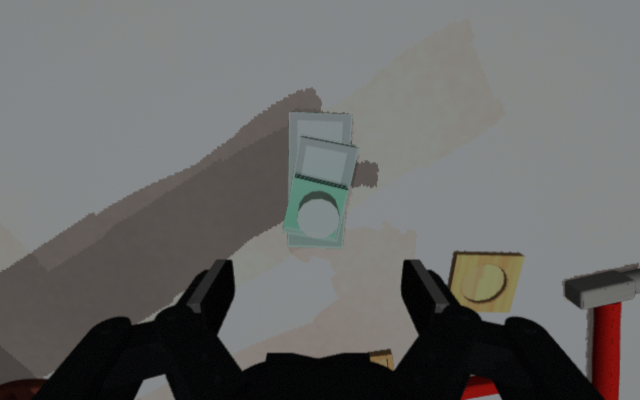

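The close-up shows the disc at px (318,217). Depth-based rectangles match the known sizes to within about 0.5 mm, except that the disc reads about 1.6 mm small. I'm descending to grip the disc.

```bash
python3 -m creep '[[0.7,0.02,0,-0.5,0,0,0],[0.7,0,0,-0.5,0,0,0],[0.7,0,0,-0.25,0,0,0],[0.7,0,0,-0.2,0,0,0],[0.7,0,0,0,0,0,0],[0.7,0,0,0,0,0,0]]' 35
```

```text
t: 4.85
tool_pos: [0.4637, 0.3139, 0.0794]
ee_rot: [0.0, 0.773, 0.634, 0.001]
contact_force: [-0.2, 0.8, 0.4]
grip_width: 0.695
grasp_force: 0.0
```

```bash
python3 -m creep '[[0.3,0,0,0,0,0,0],[0.3,0,0,0,0,0,0],[0.3,0,0,0,0,0,0],[0.3,0,0,0,0,0,0],[0,0,0,0,0,0,0],[0,0,0,0,0,0,0]]' 35; python3 -m creep '[[0,0,0,0.1,0,0,0],[0,0,0,0.2,0,0,0],[0,0,0,0.3,0,0,0],[0,0,0,0.5,0,0,0]]'
python3 - <<'E'
from h import *
look("wrist",dict(disc=.112,block=.072,short_unit=.048),"w3.png")
E
```

```text
t: 5.6
tool_pos: [0.4636, 0.3139, 0.0793]
ee_rot: [0.0, 0.773, 0.634, 0.001]
contact_force: [-1.3, 0.2, 6.0]
grip_width: 0.381
grasp_force: 34.8
t: 6.1
tool_pos: [0.4627, 0.3135, 0.1453]
ee_rot: [-0.0, 0.773, 0.634, -0.0]
contact_force: [0.5, 0.5, -1.4]
grip_width: 0.379
grasp_force: 34.8
disc 0.64 [316. 276.] 4009 [458.2 287.5] [45.3 59.1] 78.8 | depth z nan xy [nan nan] None
block 0.79 [314. 209.] 3322 [461.9 315.2] [47.9 53.3] 64.6 | depth z 0.0719 xy [461.  317.3] [460.8 312.8  48.5  48. ]
short_unit 0.98 [326. 161.] 2861 [477.5 347.8] [40.1 54. ] 157.7 | depth z 0.0480 xy [478.2 349. ] [466.5 320.7  93.8  53.9]
  return _methods._mean(a, axis=axis, dtype=dtype,
  ret = ret.dtype.type(ret / rcount)
  ret = um.true_divide(
```

View pics/w3.png

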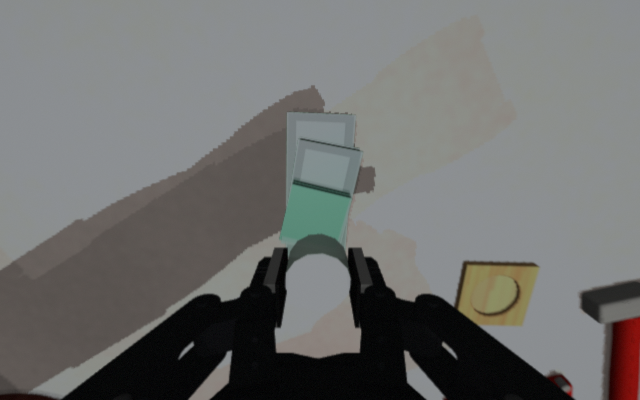

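Disc is held at px (316,276) and the block hasn't moved. The round tray shows at (497,295), so I'll refine its position from here.

```bash
python3 - <<'E'
from h import *
look("wrist",dict(tray_round=.009))
look("top",dict(tray_round=.009,tray_square=.009,tray_short=.009,tray_long=.009))
E
```

```text
tray_round 0.81 [494. 291.] 4592 [632.7 161.9] [85.5 86.5] 167.9 | depth z 0.0085 xy [639.5 163.4] [635.7 158.8  80.3  81. ]
tray_round 0.83 [263. 196.] 854 [634.8 154.1] [82.6 83.5] 76.0 | depth z 0.0090 xy [631.8 154.9] [633.2 153.8  82.3  78.4]
tray_square 0.89 [437. 247.] 929 [ 485.4 -310.1] [83.7 85. ] 73.2 | depth z 0.0064 xy [ 484.4 -310. ] [ 484.7 -310.3   83.2   83.4]
tray_short 0.65 [318. 254.] 1647 [465.6   8.8] [ 89.6 130.1] 89.2 | depth z 0.0059 xy [467.3   7.9] [467.    8.6 130.1  87.3]
tray_long 0.79 [384. 196.] 2133 [ 624.3 -178.1] [ 94.2 174. ] 112.1 | depth z 0.0058 xy [ 623.7 -178.1] [ 624.6 -179.    93.7  173.2]
```

```bash
python3 -m creep '[[0,0.5,-0.5,0,0,0,0],[0,0.6,-0.55,0,0,0,0],[0,0.6,-0.55,0,0,0,0],[0,0.6,-0.55,0,0,0,0],[0,0.55,-0.475,-0.3,0,0,0],[0,0,0,-0.6,0,0,0],[0,0,0,0,0,0,0],[0,0,0,0,0,0,0]]'
python3 - <<'E'
from h import *
s=look("wrist",dict(tray_round=.009),"w4.png")
E
```

```text
t: 7.65
tool_pos: [0.6341, 0.1566, 0.0914]
ee_rot: [0.0, 0.773, 0.634, 0.0]
contact_force: [0.0, -0.4, -0.2]
grip_width: 0.381
grasp_force: 35.0
tray_round 0.88 [317. 200.] 7679 [635.6 160. ] [77.9 78.1] 77.3 | depth z 0.0086 xy [637.4 168.6] [635.5 159.3  76.9  78.1]
```

View pics/w4.png

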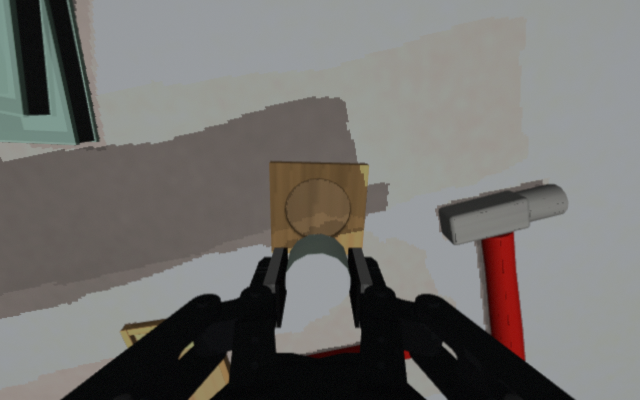

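Tray outline measures 78 mm square, centred at (635.5, 159.5); its recess shows at px (318,209). I'll correct the position and lower.

```bash
python3 -m creep '[[0,0.025,0.05,-0.5,0,0,0],[0,0,0,-0.5,0,0,0],[0,0,0,-0.2,0,0,0],[0,0,0,0,0,0,0],[0,0,0,-0.05,0,0,0],[0,0,0,-0.05,0,0,0],[0,0,0,0,0,0,0],[0,0,0,0,0,0,0]]'
```

```text
t: 8.75
tool_pos: [0.6357, 0.1592, 0.0126]
ee_rot: [0.0, 0.773, 0.634, 0.0]
contact_force: [0.1, 0.8, -0.6]
grip_width: 0.38
grasp_force: 35.0
```

```bash
python3 -m creep '[[0,0,0,-0.02,0,0,0],[0,0,0,-0.01,0,0,0],[0,0,0,0,0,0,0],[0,0,0,0,0,0,0]]'; python3 -m creep '[[0,0,0,-0.01,0,0,0],[0,0,0,0,0,0,0],[0,0,0,0,0,0,0]]'
```

```text
t: 9.25
tool_pos: [0.6356, 0.1592, 0.0105]
ee_rot: [0.0, 0.773, 0.634, 0.0]
contact_force: [0.2, -1.1, -0.8]
grip_width: 0.382
grasp_force: 35.0
t: 9.62
tool_pos: [0.6357, 0.1592, 0.0103]
ee_rot: [0.0, 0.773, 0.634, 0.0]
contact_force: [-3.1, 0.3, 5.1]
grip_width: 0.383
grasp_force: 35.4
```

```bash
python3 -m creep '[[0.55,0,0,0,0,0,0],[0.55,0,0,0,0,0,0],[0.55,0,0,0,0,0,0],[0.55,0,0,0.2,0,0,0],[0.6,0,0,0.6,0,0,0],[0.6,0,0,0.8,0,0,0],[0.8,0,0,0.9,0,0,0],[1,-0.3,0.3,0,0,0,-0.35]]'; python3 -m creep '[[1,-0.55,0.5,0,0,0,-0.4],[1,-0.55,0.5,0,0,0,-0.4],[1,-0.55,0.5,0,0,0,-0.4],[1,-0.55,0.5,0,0,0,-0.4],[1,-0.42,0.26,0,0,0,-0.4],[1,0,0,0,0,0,0],[1,0,0,0,0,0,0]]'
sed -i 's/np.round(r\[0\]+r\[1\],1))/np.round(r[0]+r[1]+(r[2],),1))/' h.py
python3 - <<'E'
from h import *
s=look("wrist",dict(block=.072,short_unit=.048,tray_round=.009))
s=look("top",dict(disc=.027),"t2.png",(150,120,350,300),3)
E
```

```text
t: 10.62
tool_pos: [0.6211, 0.1767, 0.1667]
ee_rot: [0.003, 0.785, 0.619, 0.004]
contact_force: [0.7, 0.2, -1.0]
grip_width: 0.978
grasp_force: 0.0
t: 11.5
tool_pos: [0.461, 0.3127, 0.1606]
ee_rot: [0.0, 0.845, 0.535, 0.001]
contact_force: [-0.3, 0.3, 0.1]
grip_width: 0.996
grasp_force: 0.0
block 0.97 [316. 206.] 3367 [462.  315.2] [48.1 52.4] 64.7 | depth z 0.0719 xy [461.2 314.3] [460.7 312.8  48.2  48.   64.8]
short_unit 0.68 [319. 159.] 2784 [466.9 321.6] [53.8 96. ] 68.0 | depth z 0.0479 xy [478.2 347.2] [466.4 320.5  94.2  54.   68. ]
tray_round 0.81 [508. 234.] 3813 [633.3 161. ] [84.9 85.4] 76.5 | depth z 0.0086 xy [629.4 169.1] [635.1 158.5  80.5  79.8  77.6]
```

View pics/t2.png

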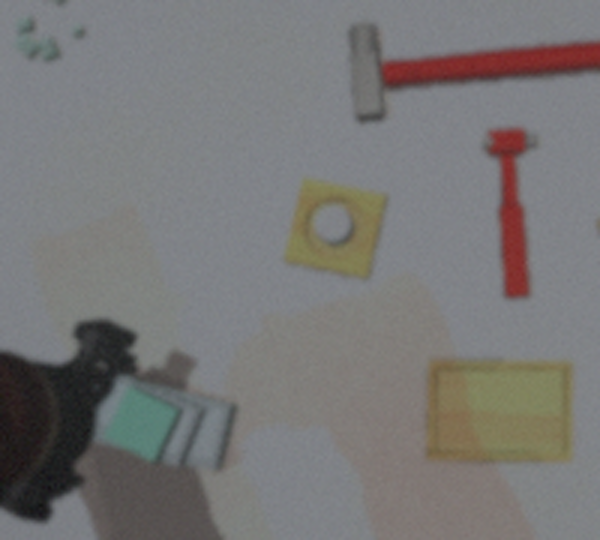

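The disc sits in the recess (crop px 330,222). The gripper is aligned with the block, so I'm descending and gripping.

```bash
python3 -m creep '[[0.8,0,0,-0.6,0,0,0],[0.8,0,0,-0.6,0,0,0],[0.8,0,0,-0.35,0,0,0],[0.8,0,0,-0.2,0,0,0],[0.8,0,0,0,0,0,0],[0.8,0,0,0,0,0,0]]' 40; python3 -m creep '[[0.5,0,0,0,0,0,0],[0.5,0,0,0,0,0,0],[0.3,0,0,0,0,0,0],[0,0,0,0,0,0,0],[0,0,0,0,0,0,0],[0,0,0,0,0,0,0]]'
```

```text
t: 12.55
tool_pos: [0.4611, 0.313, 0.0561]
ee_rot: [0.0, 0.845, 0.534, 0.001]
contact_force: [0.1, -0.2, 0.9]
grip_width: 0.797
grasp_force: 0.0
t: 13.3
tool_pos: [0.4611, 0.3132, 0.0562]
ee_rot: [0.0, 0.845, 0.534, 0.001]
contact_force: [-0.5, -0.9, 6.3]
grip_width: 0.549
grasp_force: 42.5
```

```bash
python3 -m creep '[[0,0,0,0.1,0,0,0],[0,0,0,0.3,0,0,0],[0,0,0,0.6,0,0,0],[0,0,0,0.5,0,0,0],[0,0,-0.5,0.1,0,0,0.2],[0,0.05,-0.9,0,0,0,0.2],[0,0.05,-0.95,0,0,0,0.2],[0,0.05,-0.95,0,0,0,0.2]]'; python3 -m creep '[[0,0.05,-0.95,0,0,0,0.2],[0,0.05,-0.95,0,0,0,0.2],[0,0.05,-0.95,0,0,0,0],[0,0.05,-0.95,0,0,0,0],[0,0.05,-0.95,0,0,0,0],[0,0.05,-0.95,0,0,0,0],[0,0,-0.95,0,0,0,0],[0,0,-0.43,-0.4,0,0,0]]';python3 -m creep '[[0,0,0,-0.3,0,0,0],[0,0,0,0,0,0,0],[0,0,0,0,0,0,0]]'
python3 - <<'E'
from h import *
s=look("wrist",dict(tray_square=.009),"w5.png")
E
```

```text
t: 14.3
tool_pos: [0.4695, 0.1132, 0.1522]
ee_rot: [0.001, 0.822, 0.57, 0.001]
contact_force: [0.8, -0.1, -0.7]
grip_width: 0.551
grasp_force: 41.6
t: 15.3
tool_pos: [0.488, -0.3142, 0.1296]
ee_rot: [0.002, 0.811, 0.585, 0.0]
contact_force: [0.7, 0.3, -1.3]
grip_width: 0.546
grasp_force: 41.7
t: 15.68
tool_pos: [0.4878, -0.3092, 0.11]
ee_rot: [0.0, 0.81, 0.587, 0.0]
contact_force: [0.9, -0.0, -0.6]
grip_width: 0.553
grasp_force: 41.6
tray_square 0.89 [314. 188.] 5975 [ 491.  -297.8] [62.4 83.2] 161.9 | depth z 0.0043 xy [ 492.1 -291.8] [ 490.5 -298.6   62.    82.3   71.2]
```

View pics/w5.png

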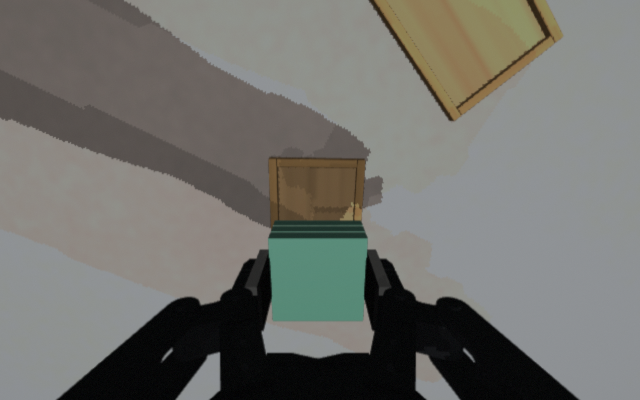

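Held block is square to the tray (rim top edge at row 158, columns 270–366). The offset to the tray centre is under 2 mm, so I'm lowering.

```bash
python3 -m creep '[[0,0,0.02,-0.6,0,0,0],[0,0,0,-0.6,0,0,0],[0,0,0,-0.2,0,0,0],[0,0,0,-0.1,0,0,0],[0,0,0,-0.08,0,0,0],[0,0,0,0,0,0,0],[0,0,0,0,0,0,0]]'; python3 -m creep '[[0,0,0,-0.02,0,0,0],[0,0,0,-0.02,0,0,0],[0,0,0,0,0,0,0],[0,0,0,0,0,0,0]]'
```

```text
t: 16.65
tool_pos: [0.4878, -0.3092, 0.0149]
ee_rot: [0.001, 0.81, 0.586, 0.0]
contact_force: [0.0, -0.9, -1.7]
grip_width: 0.551
grasp_force: 41.7
t: 17.15
tool_pos: [0.4874, -0.3088, 0.0117]
ee_rot: [0.0, 0.81, 0.586, 0.0]
contact_force: [0.0, -0.1, -2.4]
grip_width: 0.552
grasp_force: 41.7
```

```bash
python3 -m creep '[[0,0,0,-0.02,0,0,0],[0,0,0,0,0,0,0],[0,0,0,0,0,0,0]]'
```

```text
t: 17.52
tool_pos: [0.4875, -0.3089, 0.0112]
ee_rot: [0.0, 0.81, 0.586, -0.0]
contact_force: [-1.6, 2.0, 5.0]
grip_width: 0.549
grasp_force: 42.5
```

```bash
python3 -m creep '[[0.7,0,0,0,0,0,0],[0.7,0,0,0,0,0,0],[0.7,0,0,0,0,0,0],[0.7,0,0,0.2,0,0,0],[0.75,0,0,0.6,0,0,0],[0.8,0,0,0.8,0,0,0],[1,0,0,0.9,0,0,0],[1,0,0.5,0,0,0,-0.15]]'; python3 -m creep '[[1,-0.05,0.9,0,0,0,-0.1],[1,-0.05,0.9,0,0,0,-0.1],[1,-0.05,0.9,0,0,0,-0.1],[1,-0.05,0.9,0,0,0,-0.1],[1,-0.05,0.9,0,0,0,-0.1],[1,-0.05,0.9,0,0,0,0],[1,-0.05,0.9,0,0,0,0],[1,0,0.9,0,0,0,0]]'; python3 -m creep '[[1,0,0.9,0,0,0,0],[1,0,0.9,0,0,0,0],[1,0,0.9,0,0,0,0],[1,0,0.1,0,0,0,0],[1,0,0,0,0,0,0],[1,0,0,0,0,0,0]]'
python3 - <<'E'
from h import *
s=look("wrist",dict(short_unit=.048,long_unit=.024))
s=look("top",dict(block=.027,tray_square=.009),"t3.png",(150,120,480,300),2.4)
E
```

```text
t: 18.52
tool_pos: [0.4893, -0.2816, 0.1667]
ee_rot: [0.005, 0.815, 0.579, 0.001]
contact_force: [0.6, -0.1, -0.5]
grip_width: 1.003
grasp_force: 0.0
t: 19.52
tool_pos: [0.4663, 0.155, 0.1617]
ee_rot: [0.001, 0.83, 0.558, 0.001]
contact_force: [1.5, -0.1, 0.1]
grip_width: 1.004
grasp_force: 0.0
t: 20.27
tool_pos: [0.4667, 0.3201, 0.1609]
ee_rot: [0.0, 0.83, 0.558, 0.0]
contact_force: [0.3, -0.3, 1.2]
grip_width: 1.004
grasp_force: 0.0
short_unit 0.73 [318. 196.] 5852 [466.9 321.9] [55.  97.4] 68.8 | depth z 0.0479 xy [467.5 324. ] [466.5 320.6  94.3  53.9  67.9]
long_unit 0.8 [311. 143.] 2548 [473.3 355.5] [60.  72.7] 76.5 | depth z 0.0239 xy [473.  371.9] [465.  321.2 140.2  60.1  76.4]
block 0.62 [320. 190.] 464 [641.7  -3.2] [ 48.5 149. ] 179.2 | depth z 0.0218 xy [626.8  -4.2] [6.439e+02 2.400e+00 1.469e+02 3.540e+01 1.000e-01]
tray_square 0.61 [432. 248.] 654 [ 484.3 -310.1] [85.4 87.3] 70.6 | depth z 0.0086 xy [ 481.7 -301.3] [ 485.3 -310.6   85.    84.7   70.9]
```

View pics/t3.png

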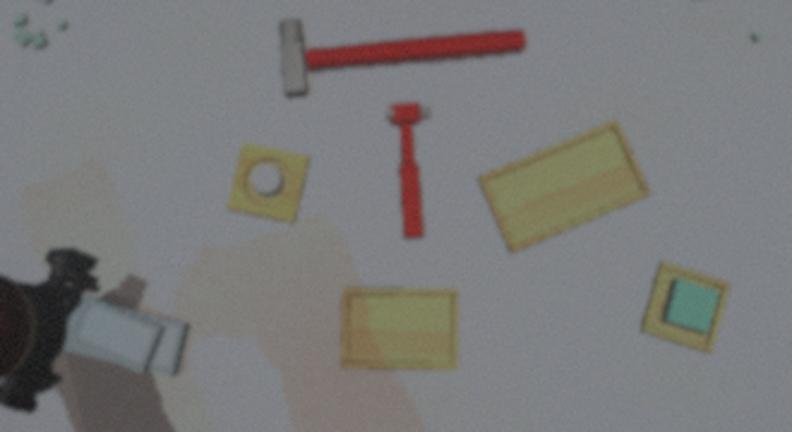

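The block sits in the square tray (crop px 690,305). The gripper is aligned over the short unit, so I'm descending.

```bash
python3 -m creep '[[1,0,0.005,-0.6,0,0,0],[1,0,0,-0.6,0,0,0],[1,0,0,-0.5,0,0,0],[1,0,0,-0.3,0,0,0],[1,0,0,-0.17,0,0,0],[1,0,0,0,0,0,0],[1,0,0,0,0,0,0]]' 45; python3 -m creep '[[0.7,0,0,0,0,0,0],[0.7,0,0,0,0,0,0],[0.5,0,0,0,0,0,0],[0.3,0,0,0,0,0,0],[0,0,0,0,0,0,0],[0,0,0,0,0,0,0]]'
```

```text
t: 21.45
tool_pos: [0.4672, 0.3218, 0.0315]
ee_rot: [0.0, 0.83, 0.559, 0.001]
contact_force: [0.1, -0.6, -0.4]
grip_width: 1.0
grasp_force: 0.0
t: 22.2
tool_pos: [0.4667, 0.3217, 0.031]
ee_rot: [0.0, 0.829, 0.559, 0.0]
contact_force: [-0.2, -0.2, 5.2]
grip_width: 0.614
grasp_force: 48.4
```

```bash
python3 -m creep '[[0,0,0,0.1,0,0,0],[0,0,0,0.3,0,0,0],[0,0,0,0.6,0,0,0],[0,0,0,0.6,0,0,0],[0,0,-0.5,0.1,0,0,0.5],[0,0,-0.8,0,0,0,0.6],[0,0,-0.8,0,0,0,0.6],[0,0,-0.8,0,0,0,0.6]]'; python3 -m creep '[[0,0,-0.8,0,0,0,0.6],[0,0,-0.8,0,0,0,0.6],[0,0,-0.7,0,0,0,0],[0,0,0,-0.3,0,0,0],[0,0,0,0,0,0,0],[0,0,0,0,0,0,0]]'
python3 - <<'E'
from h import *
s=look("wrist",dict(tray_short=.009,short_unit=.13),"w6.png")
E
```

```text
t: 23.2
tool_pos: [0.4665, 0.1462, 0.1336]
ee_rot: [0.0, 0.756, 0.655, 0.001]
contact_force: [1.2, 0.1, -1.9]
grip_width: 0.619
grasp_force: 47.7
t: 23.95
tool_pos: [0.4663, 0.0105, 0.1147]
ee_rot: [-0.0, 0.713, 0.701, 0.0]
contact_force: [0.2, 0.3, -1.4]
grip_width: 0.619
grasp_force: 47.7
tray_short 0.62 [322. 154.] 5469 [470.5  54. ] [45.  88.5] 179.0 | depth z 0.0045 xy [470.4  57.4] [470.2  53.5  45.3  88.2  88.9]
short_unit 0.58 [316. 264.] 18778 [467.2  11.1] [ 54.6 101. ] 89.0 | depth z 0.1316 xy [467.3  17.7] [467.2   8.9  95.2  54.1  89.1]
```

View pics/w6.png

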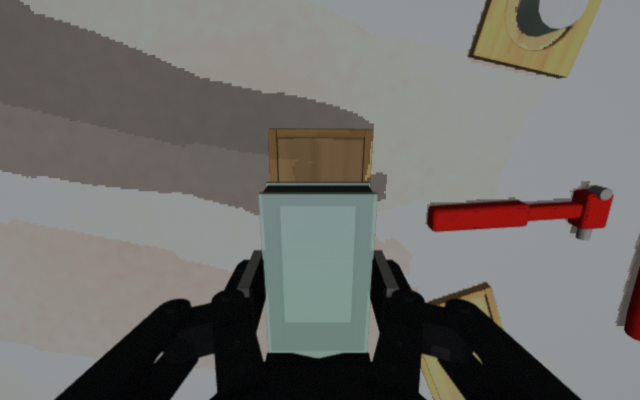

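Short unit is held level at (467, 9). From the far rim (row 128) the tray centre comes out at (470, 12). I'll nudge it and lower.

```bash
python3 -m creep '[[0,0.04,0.04,-0.6,0,0,0],[0,0,0,-0.6,0,0,0],[0,0,0,-0.3,0,0,0],[0,0,0,-0.1,0,0,0],[0,0,0,-0.08,0,0,0],[0,0,0,0,0,0,0],[0,0,0,0,0,0,0]]'; python3 -m creep '[[0,0,0,-0.02,0,0,0],[0,0,0,-0.02,0,0,0],[0,0,0,0,0,0,0],[0,0,0,0,0,0,0]]'
```

```text
t: 24.98
tool_pos: [0.4694, 0.0117, 0.0143]
ee_rot: [0.001, 0.714, 0.7, 0.0]
contact_force: [0.6, -0.2, -1.1]
grip_width: 0.62
grasp_force: 47.7
t: 25.48
tool_pos: [0.4688, 0.0119, 0.0111]
ee_rot: [0.0, 0.714, 0.7, 0.0]
contact_force: [-0.6, -0.8, -0.8]
grip_width: 0.622
grasp_force: 47.7
```

```bash
python3 -m creep '[[0,0,0,-0.02,0,0,0],[0,0,0,0,0,0,0],[0,0,0,0,0,0,0]]'
```

```text
t: 25.85
tool_pos: [0.4689, 0.0119, 0.01]
ee_rot: [0.0, 0.714, 0.7, 0.0]
contact_force: [-0.3, -0.3, 0.9]
grip_width: 0.617
grasp_force: 48.0
```

```bash
python3 -m creep '[[0,0,0,-0.01,0,0,0],[0,0,0,0,0,0,0],[0,0,0,0,0,0,0]]'
```

```text
t: 26.22
tool_pos: [0.4689, 0.0119, 0.01]
ee_rot: [0.0, 0.714, 0.7, 0.0]
contact_force: [-3.7, 0.6, 7.9]
grip_width: 0.623
grasp_force: 48.8
```

```bash
python3 -m creep '[[0.8,0,0,0,0,0,0],[0.8,0,0,0,0,0,0],[0.8,0,0,0,0,0,0],[0.8,0,0,0.2,0,0,0],[0.9,0,0,0.6,0,0,0],[1,0,0,0.8,0,0,0],[1,0,0,0.9,0,0,0],[1,0,0.5,0,0,0,-0.4]]'; python3 -m creep '[[1,-0.05,0.9,0,0,0,-0.4],[1,0,0.9,0,0,0,-0.4],[1,0,0.9,0,0,0,-0.4],[1,0,0.9,0,0,0,-0.4],[1,0,0.9,0,0,0,-0.1],[1,0,0.15,0,0,0,0],[1,0,0,0,0,0,0],[1,0,0,0,0,0,0]]'
python3 - <<'E'
from h import *
s=look("wrist",dict(long_unit=.024))
s=look("top",dict(short_unit=.027,tray_short=.009,rescue_hammer=.015),"t4.png",(150,120,480,300),2.4)
E
```

```text
t: 27.22
tool_pos: [0.4715, 0.0407, 0.165]
ee_rot: [0.003, 0.729, 0.684, 0.002]
contact_force: [0.4, 0.5, -0.8]
grip_width: 1.003
grasp_force: 0.0
t: 28.22
tool_pos: [0.4661, 0.3198, 0.1596]
ee_rot: [0.0, 0.787, 0.617, 0.0]
contact_force: [-0.3, 0.5, -0.3]
grip_width: 1.002
grasp_force: 0.0
short_unit 0.83 [318. 253.] 748 [467.8   8.6] [51.8 91.4] 89.2 | depth z 0.0286 xy [467.6   7.6] [467.9   8.6  91.4  51.9  89.2]
tray_short 0.78 [319. 266.] 778 [467.5   9.3] [ 85.7 127.1] 87.9 | depth z 0.0076 xy [462.   14.7] [467.4   9.3 127.   85.6  87.8]
rescue_hammer 0.56 [318. 192.] 472 [642.5  -2. ] [ 46.3 153.4] 179.2 | depth z 0.0178 xy [643.6  -4. ] [6.438e+02 6.000e-01 4.610e+01 1.507e+02 8.670e+01]
```

View pics/t4.png

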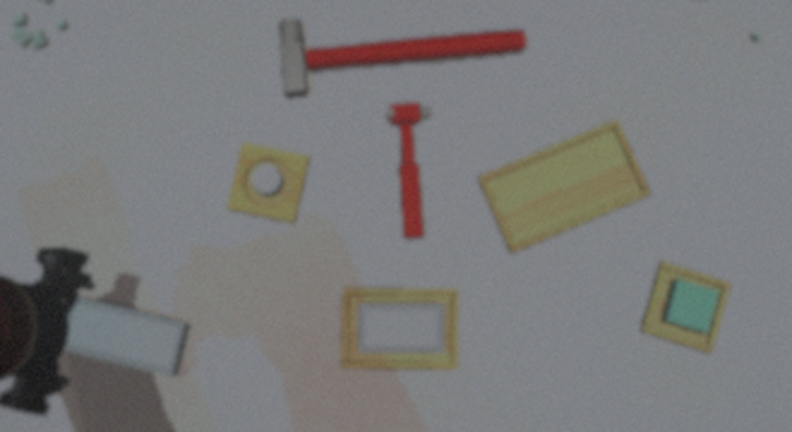

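The short unit is centred in its tray (crop px 400,328). The network missed the long unit, so I'll check again before descending.

```bash
python3 - <<'E'
from h import *
s=look("wrist",dict(long_unit=.024))
s=look("wrist",dict(long_unit=.024))
s=look("top",dict(tray_long=.009))
E
```

```text
long_unit 0.69 [318. 187.] 8305 [464.9 322.2] [ 60.6 139.8] 76.3 | depth z 0.0239 xy [466.3 329.3] [465.  321.3 139.9  60.   76.4]
long_unit 0.57 [314. 189.] 8229 [465.4 321.3] [ 60.9 140.3] 76.6 | depth z 0.0239 xy [466.2 329.2] [465.  321.1 139.1  60.1  76.3]
tray_long 0.79 [386. 196.] 2087 [ 624.6 -179.1] [ 93.3 172.7] 111.4 | depth z 0.0057 xy [ 624.5 -178.9] [ 624.7 -179.    93.2  172.8   21.6]
```

```bash
python3 -m creep '[[1,-0.01,0.02,-0.6,0,0,0],[1,0,0,-0.6,0,0,0],[1,0,0,-0.6,0,0,0],[1,0,0,-0.45,0,0,0],[1,0,0,-0.2,0,0,0],[1,0,0,-0.1,0,0,0],[1,0,0,0,0,0,0],[1,0,0,0,0,0,0]]' 50; python3 -m creep '[[0.7,0,0,0,0,0,0],[0.7,0,0,0,0,0,0],[0.5,0,0,0,0,0,0],[0.3,0,0,0,0,0,0],[0,0,0,0,0,0,0],[0,0,0,0,0,0,0]]'
```

```text
t: 29.82
tool_pos: [0.466, 0.3224, 0.0075]
ee_rot: [0.0, 0.786, 0.618, 0.001]
contact_force: [-0.1, -0.2, -0.2]
grip_width: 1.0
grasp_force: 0.0
t: 30.58
tool_pos: [0.4655, 0.3223, 0.0073]
ee_rot: [0.0, 0.786, 0.618, 0.0]
contact_force: [-2.9, -0.5, 6.6]
grip_width: 0.686
grasp_force: 54.8
```

```bash
python3 -m creep '[[0,0,0,0.1,0,0,0],[0,0,0,0.3,0,0,0],[0,0,0,0.6,0,0,0],[0,0,0,0.7,0,0,0],[0,0,0,0.3,0,0,0],[0,0.2,-0.5,0,0,0,0.5],[0,0.25,-0.8,0,0,0,0.6],[0,0.25,-0.8,0,0,0,0.6]]'; python3 -m creep '[[0,0.25,-0.8,0,0,0,0.6],[0,0.25,-0.8,0,0,0,0.6],[0,0.25,-0.8,0,0,0,0.6],[0,0.25,-0.8,0,0,0,0.6],[0,0.25,-0.8,0,0,0,0.6],[0,0.25,-0.8,0,0,0,0.6],[0,0.25,-0.8,0,0,0,0.55],[0,0.2,-0.65,0,0,0,0]]';  python3 -m creep '[[0,0,0,0,0,0,0],[0,0,0,0,0,0,0]]'
python3 - <<'E'
from h import *
s=look("wrist",dict(tray_long=.009,long_unit=.145),"w7.png")
E
```

```text
t: 31.58
tool_pos: [0.5071, 0.1949, 0.1259]
ee_rot: [-0.0, 0.727, 0.686, -0.0]
contact_force: [0.8, -0.3, -2.3]
grip_width: 0.687
grasp_force: 54.5
t: 32.58
tool_pos: [0.6242, -0.1808, 0.1256]
ee_rot: [-0.0, 0.564, 0.826, -0.0]
contact_force: [0.1, -0.4, -1.9]
grip_width: 0.686
grasp_force: 54.5
t: 32.83
tool_pos: [0.6237, -0.1784, 0.1257]
ee_rot: [-0.001, 0.564, 0.826, 0.0]
contact_force: [-0.6, 0.7, -2.2]
grip_width: 0.688
grasp_force: 54.6
tray_long 0.85 [322. 119.] 3796 [ 599.5 -109.8] [28.7 93.6] 21.5 | depth z 0.0077 xy [ 599.  -106.8] [ 599.4 -109.6   94.2   28.4   21.4]
long_unit 0.89 [318. 241.] 27162 [ 620.8 -167. ] [ 59.2 118.3] 111.5 | depth z 0.1424 xy [ 618.4 -157.8] [ 621.9 -169.8   60.3  119.    21.5]
```

View pics/w7.png

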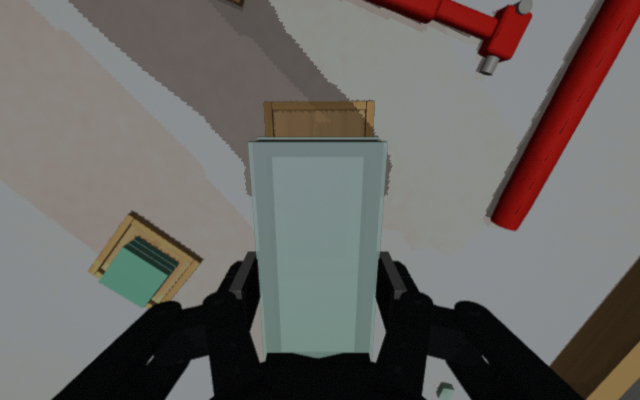

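The long unit is held parallel to its tray and within 2 mm of centre (far rim at row 101). I'm lowering it.

```bash
python3 -m creep '[[0,0,0.02,-0.5,0,0,0],[0,0,0,-0.6,0,0,0],[0,0,0,-0.45,0,0,0],[0,0,0,-0.2,0,0,0],[0,0,0,-0.1,0,0,0],[0,0,0,0,0,0,0],[0,0,0,0,0,0,0]]'; python3 -m creep '[[0,0,0,-0.02,0,0,0],[0,0,0,-0.02,0,0,0],[0,0,0,0,0,0,0],[0,0,0,0,0,0,0]]'
```

```text
t: 33.85
tool_pos: [0.6249, -0.178, 0.0166]
ee_rot: [0.001, 0.564, 0.826, 0.0]
contact_force: [0.2, -0.2, -1.7]
grip_width: 0.686
grasp_force: 54.5
t: 34.35
tool_pos: [0.6242, -0.1777, 0.0129]
ee_rot: [0.0, 0.564, 0.826, 0.0]
contact_force: [0.1, 0.0, -2.4]
grip_width: 0.682
grasp_force: 54.5
```

```bash
python3 -m creep '[[0,0,0,-0.02,0,0,0],[0,0,0,-0.02,0,0,0],[0,0,0,0,0,0,0],[0,0,0,0,0,0,0]]'
```

```text
t: 34.85
tool_pos: [0.6242, -0.1777, 0.0105]
ee_rot: [0.0, 0.564, 0.826, 0.0]
contact_force: [0.2, 0.4, -2.6]
grip_width: 0.684
grasp_force: 54.6
```

```bash
python3 -m creep '[[0,0,0,-0.01,0,0,0],[0,0,0,0,0,0,0],[0,0,0,0,0,0,0]]'
```

```text
t: 35.22
tool_pos: [0.6242, -0.1777, 0.0103]
ee_rot: [0.0, 0.563, 0.826, 0.0]
contact_force: [-3.2, 1.9, 4.1]
grip_width: 0.685
grasp_force: 55.2
```

Contact registers, so I'll release, retreat and check everything.

```bash
python3 -m creep '[[0.85,0,0,0,0,0,0],[0.85,0,0,0,0,0,0],[0.85,0,0,0,0,0,0],[0.9,0,0,0.2,0,0,0],[1,0,0,0.6,0,0,0],[1,0,0,0.8,0,0,0],[1,-0.3,-0.3,0.9,0,0,0],[1,-0.5,-0.5,0.5,0,0,0]]'; python3 -m creep '[[1,-0.6,-0.6,0,0,0,0],[1,-0.6,-0.6,0,0,0,0],[1,-0.2,-0.7,0,0,0,0],[1,0,-0.8,0,0,0,0],[1,0,0,0,0,0,0],[1,0,0,0,0,0,0]]'
python3 - <<'E'
from h import *
s=look("top",dict(disc=.027,block=.027,short_unit=.027,long_unit=.027,tray_long=.009,hammer=.015,rescue_hammer=.015),"t5.png",(220,110,480,300),3)
E
```

```text
t: 36.22
tool_pos: [0.5771, -0.2261, 0.1944]
ee_rot: [0.002, 0.563, 0.827, 0.0]
contact_force: [0.9, -1.4, -0.1]
grip_width: 0.999
grasp_force: 0.0
t: 36.98
tool_pos: [0.4922, -0.3875, 0.1905]
ee_rot: [0.0, 0.564, 0.826, 0.0]
contact_force: [0.5, 0.4, 0.1]
grip_width: 0.997
grasp_force: 0.0
disc 0.61 [433. 253.] 651 [ 483.8 -303.9] [84.8 85.6] 71.8 | depth z 0.0273 xy [ 485.6 -331.7] None
block 0.67 [436. 247.] 360 [ 485.3 -308.9] [49.6 52.6] 70.7 | depth z 0.0284 xy [ 485.3 -310.5] [ 485.3 -311.9   47.3   48.8   72.1]
short_unit 0.76 [316. 257.] 781 [467.9   9.7] [55.3 95.6] 91.5 | depth z 0.0286 xy [467.8   8.6] [467.9   8.6  91.5  51.9  89.2]
long_unit 0.86 [386. 199.] 1154 [ 623.8 -179.6] [ 61.4 141.5] 111.4 | depth z 0.0283 xy [ 623.5 -179.6] [ 624.7 -180.9   59.9  139.3   21.4]
tray_long 0.8 [384. 208.] 912 [ 624.4 -178.6] [ 94.1 173.2] 111.4 | depth z 0.0085 xy [ 616.4 -167.4] [ 624.3 -178.1   93.8  171.8   21.6]
hammer 0.87 [308. 144.] 1178 [774.9   3.3] [ 94.6 282.7] 89.0 | depth z 0.0183 xy [774.6  14. ] [797.2   5.   87.5 275.   10.5]
rescue_hammer 0.97 [319. 190.] 457 [ 6.439e+02 -4.000e-01] [ 43.6 150.7] 178.9 | depth z 0.0177 xy [649.   -3.9] [644.3 -10.  150.5  43.8   7.2]
```

View pics/t5.png

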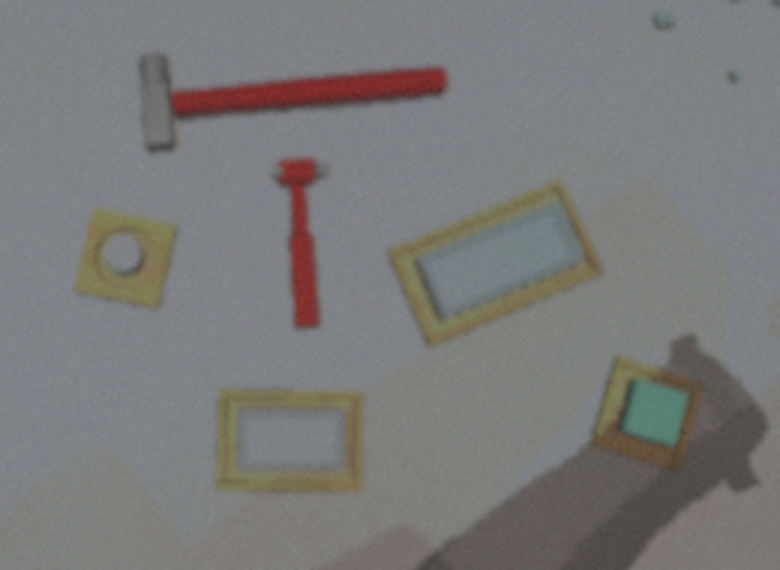

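All four samples lie in their trays, with tops at about 28 mm for the block and the two units, and the hammers haven't moved: disc (123,255), block (655,410), short unit (292,438), long unit (505,260). Handing in.

```bash
python3 -c "
from bench import job
print(job.hand_in())"
```

```text
the job is handed in; nothing more can be done
None
```

All four glass samples lie flat in their matching trays, each set down before release; the hammers stayed where they lay, and the job was handed in at about 37 s of the 112 s allowed.

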